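# Lift the chamber cover off its locating pins

### The arm

A 6-joint arm with a two-finger parallel gripper is mounted at the origin on the work surface. World frame = base frame: x ahead of the robot, y to its left, z up, the work surface at z = 0. Lengths are in m, angles in rad, forces in N, time in s.
With the tool pointing down it reaches from about 0.375 to 0.975 m from the base axis. Payload 3.8 kg.
Tool frame: the origin (TCP) lies midway between the tips of the shut fingers; the grasp point (between the pads) lies 19 mm behind it; z points along the fingers, y is the direction in which the jaws open and shut (so a half turn about z gives the same grasp; the last joint's range is limited). The gripper opens to 85 mm and grips with 20 to 120 N. Pads are 22 mm wide; open, the fingers measure 114 mm over their backs; the gripper's body (76 mm by 85 mm) begins 54 mm behind the grasp point. The pads swing forward as they close: fully open they stand 13 mm farther back than shut.
Start: joints at [-1.176, 0.264, 1.604, -0, 1.274, -0.037], TCP at [0.282, -0.613, 0.211] pointing down, gripper open.
Joint ranges: [-2.63, 2.63], [-0.94, 2.18], [0.31, 2.57], [-1.31, 4.45], [0, 2.66], [-2.55, 2.55]. Speed limits (rad/s): [2.57, 2.57, 3.14, 3.14, 3.14, 3.14].

### API

Orientations are given as a rotation vector (axis times angle).
In Python, from workcell import bot gives the robot as it stands.
- The arm moves only by the shell command python3 -m inch 'ROWS' [FORCE]. ROWS is JSON, a list of rows, each an object of numbers: "dx", "dy", "dz": the shift along the tool's x, y, z in m; "ax", "ay", "az": the turn, a rotation vector about the tool's x, y, z in degrees; "fingers": the opening, from -1 (shut) to 1 (fully open). A call has 1 to 20 rows; each row is the pose to reach, as a shift and turn from the pose measured when the call began, along the tool's axes at that moment; what a row does not reach only later rows make up. A row lasts 1/8 s, in which the tool goes at most 62.5 mm and 10.7 degrees, less where a joint would pass 70% of its speed; a pose out of reach is approached as far as the arm can. A call with a gripper value outside its range is refused whole. The fingers move at their own pace and stop on an object; FORCE is the grip in N (left out, the last holds). Time passes only in rows, so rows that repeat a pose let the fingers close. It gives the time, the measured TCP pose, the force and the opening at its end, in the units of the state.
- bot.read_state(): the state, without advancing time (a new reading comes with each control period).
- bot.read_camera(name): name is "side" or "top"; returns (picture, depth): 420x560x3 uint8, blue, green, red; 420x560 float32, m along the optical axis (not along the pixel's ray), 0 where there is no reading.
- bot.get_calibration(name): a dict with "intrinsics" (3x3 intrinsics, pixels), "distortion" ([k1, k2, p1, p2, k3] as OpenCV has them; the pictures are not rectified), "view" (4x4, takes a point from world to camera coordinates). Camera axes: x right, y down, z forward; pixel columns grow to the right and rows downward; lengths in m; the calibration is good to about 2 mm. A picture is of the moment at which its call begins. get_calibration takes no time and is no camera call.
- bot.finish_job(): hands the job in, once; it reports no verdict.
Trained networks look in the newest picture that a camera, given by its name, has taken for a name from the list of things; names that differ only in an ending like _2 or _b are one class to them, and where a whole thing is asked for, a point or a joint stands for the part that bears it (a point fixed in the world has none). Each returns a list of dicts, best first, with "p" (0 to 1); they miss things now and then, are a little off and sometimes report something else, mostly with a low value. They report only what shows in the picture. A call takes as long as a camera call. They do not tell look-alikes from the thing itself.
- bot.masks_of(camera, thing): "region" (420x560 bool, what is visible of it) and "box" ([left, top, right, bottom] in pixels, round what is visible of it).
The state is a dict: "time": time; "q": joint angles; "joint_vel": joint speeds; "joint_torque": joint torques, N m; "tool_pos": TCP position; "tcp_rot": TCP orientation; "wrist_force": force on the tool from outside, world axes, zero at the start; "torque": the same for the moment, N m; "width": opening from 0.0 (shut) to 1.0 (fully open).
Only numpy, scipy, OpenCV 4.12 (cv2) and the standard library are available. Lean on these libraries where they do the work, as an engineer would, in place of code of your own. Each camera call takes 0.05 s, during which the arm holds its last target. There are 200 camera calls.

### The job

Take the oblong cover plate with the bar handle off its small vacuum chamber: lift it straight up along the two locating pins, keeping it level so that it does not cock and jam, until it is clear of them. Then lower it (do not drop it) into the empty grey tray so that it lies flat on the tray floor, handle up, and let go. Leave the square cover with the round knob on its own chamber.

Things in the scene. Friction and masses are not known exactly. Their poses are not given: they have to be found in the camera images.
- cover_handle (a point): Middle of the bar handle (74 mm along x, 14 wide in y, 14 high) of the oblong aluminium cover, about 0.5 kg: a plate 150 (x) by 100 (y) by 10 mm with 11 mm holes 63 mm either side of its centre along x. 50 mm above the plate's underside; clear under the bar but for two legs 30 mm either side. Grip across y from above. z is up. It starts seated on the chamber, pins through its holes.
- chamber: Fixed oblong steel block under the oblong cover, 170 (x) by 120 (y) by 35 mm high, a stub port on its +x end. Origin: centre of its underside, on the table; axes as the seated cover's. Two upright pins, 8 mm across, stand on its top 63 mm either side of the centre along x; tips 70 mm above the table, 25 mm above the seated cover's top: the cover must rise 35 mm to come off.
- tray: Empty grey plastic tray, fixed to the table: 230 (x) by 170 (y) by 25 mm high outside, walls and floor 5 mm thick (floor's top 5 mm above the table). Origin: centre of its underside. The cover fits with its long side along the tray's x, either way round.
- square_cover_knob (a point): Centre of the round knob (38 mm across) of the other cover, to be left alone: a square aluminium plate, 118 by 118 by 10 mm, on the two pins of its own fixed square chamber (140 by 140 by 35 mm). The knob's top is 88 mm above the table, this point 78 mm.
Not all that is in view belongs to the job. Leave any red look-alike of the part that bears cover_handle alone.

How it is judged:
By the outcome, as a careful person would: the job done as asked, in the order asked, and still so for the second after the job is handed in, with the robot touching nothing.
It also fails if it takes over 43 s, if anything falls off the work surface, if the arm or the gripper's body presses on something with over 40 N, if the wrist force passes 120 N, or if a joint passes its speed limit or range.

## Working session

There is one attempt and no reset: what is moved stays moved. The work goes in short steps, Python scripts to look and compute and a shell command to move; the robot and the scene stay as the last step left them, time stands still between calls to the robot, and variables do not carry over. Pictures are saved under pics/ and viewed, about 8 in all and at most 12, crops included, and the job is handed in when it is done.

```bash
ls; mkdir -p pics
python3 - <<'E'
from workcell import bot
import cv2,numpy as np
for c in ("top","side"):
    im,d=bot.read_camera(c); cv2.imwrite(f"pics/{c}0.png",im); np.save(f"{c}0.npy",d)
    k=bot.get_calibration(c); print(c,np.round(k["intrinsics"],1).tolist(),k["distortion"],np.round(k["view"],3).tolist())
    for t in ("cover_handle","chamber","tray","square_cover_knob"):
        for m in bot.masks_of(c,t): print(t,round(m["p"],2),m["box"],m["region"].sum())
s=bot.read_state(); print(s["time"],s["tool_pos"],s["tcp_rot"],s["width"])
E
```

```text
pics
top [[508.5, 0.0, 282.1], [0.0, 508.5, 205.1], [0.0, 0.0, 1.0]] [0.02173584 0.         0.         0.         0.        ] [[-0.01, -1.0, 0.003, -0.007], [-0.994, 0.009, -0.112, 0.407], [0.112, -0.004, -0.994, 1.247], [0.0, 0.0, 0.0, 1.0]]
cover_handle 0.73 [381.8, 131.2, 441.9, 204.0] 2569
cover_handle 0.69 [378.5, 278.4, 430.4, 320.5] 1882
cover_handle 0.44 [103.9, 136.1, 182.2, 233.8] 6511
chamber 0.96 [375.8, 134.1, 448.8, 207.5] 775
tray 0.66 [249.2, 97.5, 313.2, 157.9] 2307
square_cover_knob 0.8 [249.7, 96.5, 310.8, 157.4] 2240
side [[386.9, 0.0, 281.6], [0.0, 386.9, 204.4], [0.0, 0.0, 1.0]] [-0.08233365  0.          0.          0.          0.        ] [[-0.842, -0.539, -0.007, 0.318], [-0.286, 0.459, -0.841, 0.167], [0.457, -0.706, -0.541, 0.865], [0.0, 0.0, 0.0, 1.0]]
cover_handle 0.83 [281.9, 140.2, 330.0, 170.2] 803
cover_handle 0.62 [394.1, 212.4, 406.3, 217.2] 43
chamber 0.66 [278.5, 145.9, 339.2, 181.7] 681
tray 0.89 [100.6, 246.3, 229.7, 344.3] 6939
square_cover_knob 0.79 [191.2, 172.9, 242.4, 204.4] 954
0.5 [ 0.28244419 -0.61305172  0.21086595] [-3.06866190e+00 -6.72872477e-01 -2.37324972e-05] 1.0006960119220307
```

View pics/top0.png

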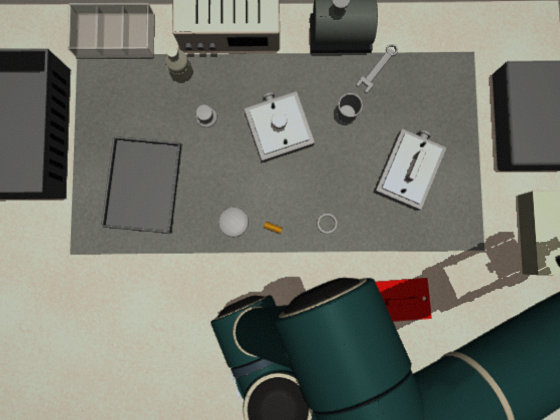

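View pics/side0.png

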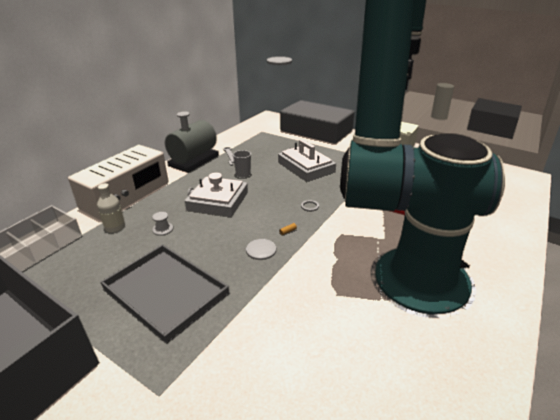

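The top picture shows the oblong cover at about (411,168) with its bar handle and its port at (424,133). The square cover is at (279,126), the tray at (143,186) and the red look-alike at (405,300). The side view agrees with this.

```bash
cat > h.py <<'E'
from workcell import bot
import cv2,numpy as np
from scipy.spatial.transform import Rotation as R
def cloud(cam,d,box):
    k=bot.get_calibration(cam); l,t,r,b=box
    u,v=np.meshgrid(np.arange(l,r),np.arange(t,b)); z=d[t:b,l:r]; ok=z>0
    p=cv2.undistortPoints(np.stack([u[ok],v[ok]],1).astype(float)[:,None],k["intrinsics"],np.array(k["distortion"]))[:,0]
    P=np.c_[p*z[ok][:,None],z[ok]]; V=np.array(k["view"])
    return (P-V[:3,3])@V[:3,:3]
def rect(P,lo,hi):
    Q=P[(P[:,2]>lo)&(P[:,2]<hi)]
    # largest connected blob on a 1 mm grid
    g=np.round((Q[:,:2]-Q[:,:2].min(0))*1000).astype(int); im=np.zeros(g.max(0)+1,np.uint8); im[g[:,0],g[:,1]]=1
    n,L,s,_=cv2.connectedComponentsWithStats(cv2.dilate(im,np.ones((5,5))))
    w=L[g[:,0],g[:,1]]; Q=Q[w==np.bincount(w).argmax()]
    (c,s,a)=cv2.minAreaRect((Q[:,:2]*1000).astype(np.float32))
    if s[0]<s[1]: a+=90
    return len(Q),np.round(c,1),np.round(sorted(s),1),round((a+90)%180-90,2),np.round(np.median(Q[:,2])*1000,1)
E
python3 - <<'E'
from h import *
d=np.load("top0.npy")
P=cloud("top",d,(370,120,455,215))
print(np.histogram(P[:,2],bins=np.arange(-.01,.11,.005)))
for lo,hi in((.083,.105),(.038,.052),(.025,.052)): print("cover",rect(P,lo,hi))
P=cloud("top",d,(95,128,192,243))
print(np.histogram(P[:,2],bins=np.arange(-.01,.04,.005)))
print("tray rim",rect(P,.017,.035)); print("tray all",rect(P,.003,.035))
E
```

```text
(array([ 100, 2111, 2186,  157,   34,   41,   67,   86,  478,  422, 1269,
        801,   27,    9,   14,   19,   10,   11,   10,   67,  125,    5,
          0]), array([-0.01 , -0.005,  0.   ,  0.005,  0.01 ,  0.015,  0.02 ,  0.025,
        0.03 ,  0.035,  0.04 ,  0.045,  0.05 ,  0.055,  0.06 ,  0.065,
        0.07 ,  0.075,  0.08 ,  0.085,  0.09 ,  0.095,  0.1  ,  0.105]))
cover (204, array([ 494.2, -333.3]), array([15.6, 77.3]), -22.72, np.float64(90.8))
cover (2218, array([ 492.3, -331.4]), array([114.5, 166. ]), -23.11, np.float64(44.2))
cover (3074, array([ 503.2, -337. ]), array([121., 193.]), -23.62, np.float64(42.9))
(array([  64, 1877, 5302, 2778,  253,  139,  407,  273,   14]), array([-0.01 , -0.005,  0.   ,  0.005,  0.01 ,  0.015,  0.02 ,  0.025,
        0.03 ,  0.035]))
tray rim (785, array([464.1, 341.7]), array([174.4, 232.7]), -5.99, np.float64(24.0))
tray all (5750, array([465.3, 328. ]), array([220.4, 293.2]), -0.41, np.float64(5.9))
```

```bash
python3 -m inch '[{"dx":0.06,"dy":-0.03,"az":-10},{"dx":0.12,"dy":-0.065,"az":-20},{"dx":0.17,"dy":-0.095,"az":-30},{"dx":0.22,"dy":-0.12,"az":-40},{"dx":0.26,"dy":-0.14,"az":-50},{"dx":0.29,"dy":-0.155,"az":-60},{"dx":0.31,"dy":-0.166,"az":-70},{"dx":0.31,"dy":-0.166,"az":-80},{"dx":0.31,"dy":-0.166,"az":-90},{"dx":0.31,"dy":-0.166,"az":-100},{"dx":0.31,"dy":-0.166,"dz":0.02,"az":-110},{"dx":0.31,"dy":-0.166,"dz":0.05,"az":-120},{"dx":0.31,"dy":-0.166,"dz":0.07,"az":-129},{"dx":0.31,"dy":-0.166,"dz":0.08,"az":-132.3},{"dx":0.31,"dy":-0.166,"dz":0.08,"az":-132.3},{"dx":0.31,"dy":-0.166,"dz":0.08,"az":-132.3}]'
python3 - <<'E'
from h import *
s=bot.read_state(); r=R.from_rotvec(s["tcp_rot"]).as_matrix(); print(s["time"],s["tool_pos"],s["q"].round(2) if hasattr(s["q"],"round") else s["q"]); print(r.round(4))
im,d=bot.read_camera("side"); cv2.imwrite("pics/s1.png",im); cv2.imwrite("pics/s1c.png",cv2.resize(im[80:230,200:400],(800,600),interpolation=cv2.INTER_CUBIC))
im,d=bot.read_camera("top"); cv2.imwrite("pics/t1c.png",cv2.resize(im[110:230,350:510],(800,600),interpolation=cv2.INTER_CUBIC))
P=cloud("top",d,(370,120,455,215))
print(rect(P,.038,.052))
im=bot.read_camera("side")[1]; P=cloud("side",im,(270,130,345,185)); P=P[P[:,2]>.0]
print(rect(P,.075,.1),rect(P,.038,.052))
E
```

```text
0.5 [ 0.28244419 -0.61305172  0.21086595] [-1.18  0.26  1.6   0.    1.27 -0.04]
[[ 0.9083  0.4184  0.    ]
 [ 0.4184 -0.9083  0.    ]
 [ 0.     -0.     -1.    ]]
(2222, array([ 492.7, -333.1]), array([115. , 168.6]), -24.67, np.float64(44.1))
(101, array([ 490.6, -331.6]), array([15.5, 74.7]), -22.85, np.float64(88.7)) (475, array([ 492.5, -332.4]), array([101.3, 152.5]), -23.83, np.float64(44.7))invalid input at $[0]: expected keys dx, dy, dz, ax, ay, az, fingers
```

```bash
python3 -m inch '[{"dx":0.06,"dy":-0.03,"dz":0,"ax":0,"ay":0,"az":-10,"fingers":1},{"dx":0.12,"dy":-0.065,"dz":0,"ax":0,"ay":0,"az":-20,"fingers":1},{"dx":0.17,"dy":-0.095,"dz":0,"ax":0,"ay":0,"az":-30,"fingers":1},{"dx":0.22,"dy":-0.12,"dz":0,"ax":0,"ay":0,"az":-40,"fingers":1},{"dx":0.26,"dy":-0.14,"dz":0,"ax":0,"ay":0,"az":-50,"fingers":1},{"dx":0.29,"dy":-0.155,"dz":0,"ax":0,"ay":0,"az":-60,"fingers":1},{"dx":0.31,"dy":-0.166,"dz":0,"ax":0,"ay":0,"az":-70,"fingers":1},{"dx":0.31,"dy":-0.166,"dz":0,"ax":0,"ay":0,"az":-80,"fingers":1},{"dx":0.31,"dy":-0.166,"dz":0,"ax":0,"ay":0,"az":-90,"fingers":1},{"dx":0.31,"dy":-0.166,"dz":0,"ax":0,"ay":0,"az":-100,"fingers":1},{"dx":0.31,"dy":-0.166,"dz":0.02,"ax":0,"ay":0,"az":-110,"fingers":1},{"dx":0.31,"dy":-0.166,"dz":0.05,"ax":0,"ay":0,"az":-120,"fingers":1},{"dx":0.31,"dy":-0.166,"dz":0.07,"ax":0,"ay":0,"az":-129,"fingers":1},{"dx":0.31,"dy":-0.166,"dz":0.08,"ax":0,"ay":0,"az":-132,"fingers":1},{"dx":0.31,"dy":-0.166,"dz":0.08,"ax":0,"ay":0,"az":-132,"fingers":1},{"dx":0.31,"dy":-0.166,"dz":0.08,"ax":0,"ay":0,"az":-132,"fingers":1}]'
cat >> h.py <<'E'
def togo(x,y,z,yaw):
    s=bot.read_state(); r=R.from_rotvec(s["tcp_rot"]).as_matrix(); a=np.radians(yaw)
    g=np.array([[np.cos(a),np.sin(a),0],[np.sin(a),-np.cos(a),0],[0,0,-1]])
    print("t",round(s["time"],2),"pos",np.round(s["tool_pos"],4),"yaw",np.degrees(np.arctan2(r[1,0],r[0,0])).round(2),"tilt",np.round(r[2],4),"F",np.round(s["wrist_force"],1),"M",np.round(s["torque"],2),"w",round(s["width"],3),"q",np.round(s["q"],2))
    print("shift mm",((np.array([x,y,z])-s["tool_pos"])@r*1000).round(1),"turn",np.degrees(R.from_matrix(r.T@g).as_rotvec()).round(2))
E
python3 - <<'E'
from h import *
togo(.4927,-.3325,.066,156.8)
im,d=bot.read_camera("side"); cv2.imwrite("pics/s1c.png",cv2.resize(im[80:230,200:400],(800,600),interpolation=cv2.INTER_CUBIC))
im,d=bot.read_camera("top"); cv2.imwrite("pics/t1c.png",cv2.resize(im[110:230,350:510],(800,600),interpolation=cv2.INTER_CUBIC))
E
```

```text
time: 2.65
tool_pos: [0.495, -0.3329, 0.1316]
tcp_rot: [0.635, 3.076, -0.001]
wrist_force: [-0.9, 1.0, 1.4]
width: 0.997
t 2.65 pos [ 0.495  -0.3329  0.1316] yaw 156.69 tilt [-1.1e-03 -3.0e-04 -1.0e+00] F [-0.9  1.   1.4] M [-0.02 -0.01  0.02] w 0.997 q [-0.63  0.18  1.86 -0.    1.1  -1.8 ]
shift mm [ 2.3 -0.5 65.6] turn [-0.02  0.06 -0.11]
```

View pics/s1c.png

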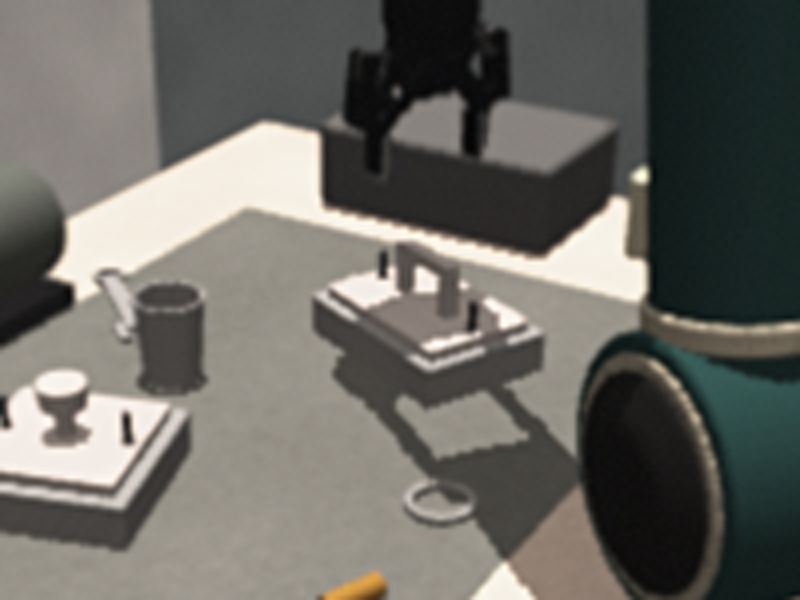

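```bash
python3 -m inch '[{"dx":0.002,"dy":0,"dz":0.015,"ax":0,"ay":0,"az":0,"fingers":1},{"dx":0.002,"dy":0,"dz":0.035,"ax":0,"ay":0,"az":0,"fingers":1},{"dx":0.002,"dy":0,"dz":0.05,"ax":0,"ay":0,"az":0,"fingers":1},{"dx":0.002,"dy":0,"dz":0.06,"ax":0,"ay":0,"az":0,"fingers":1},{"dx":0.002,"dy":0,"dz":0.066,"ax":0,"ay":0,"az":0,"fingers":1},{"dx":0.002,"dy":0,"dz":0.066,"ax":0,"ay":0,"az":0,"fingers":1},{"dx":0.002,"dy":0,"dz":0.066,"ax":0,"ay":0,"az":0,"fingers":0.2},{"dx":0.002,"dy":0,"dz":0.066,"ax":0,"ay":0,"az":0,"fingers":-0.2},{"dx":0.002,"dy":0,"dz":0.066,"ax":0,"ay":0,"az":0,"fingers":-0.5},{"dx":0.002,"dy":0,"dz":0.066,"ax":0,"ay":0,"az":0,"fingers":-1},{"dx":0.002,"dy":0,"dz":0.066,"ax":0,"ay":0,"az":0,"fingers":-1},{"dx":0.002,"dy":0,"dz":0.066,"ax":0,"ay":0,"az":0,"fingers":-1},{"dx":0.002,"dy":0,"dz":0.066,"ax":0,"ay":0,"az":0,"fingers":-1},{"dx":0.002,"dy":0,"dz":0.066,"ax":0,"ay":0,"az":0,"fingers":-1}]' 60
python3 - <<'E'
from h import *
togo(.4927,-.3325,.066,156.8)
im,d=bot.read_camera("side"); cv2.imwrite("pics/s2c.png",cv2.resize(im[80:230,200:400],(800,600),interpolation=cv2.INTER_CUBIC))
E
```

```text
time: 4.5
tool_pos: [0.4934, -0.3334, 0.0667]
tcp_rot: [0.634, 3.075, -0.004]
wrist_force: [-2.4, -3.8, 3.9]
width: 0.136
t 4.5 pos [ 0.4934 -0.3334  0.0667] yaw 156.7 tilt [-0.0027 -0.002  -1.    ] F [-2.4 -3.8  3.9] M [-0.67  0.6  -0.11] w 0.136 q [-0.64  0.24  1.91 -0.    0.98 -1.8 ]
shift mm [1.  0.6 0.7] turn [-0.11  0.15 -0.1 ]
```

View pics/s2c.png

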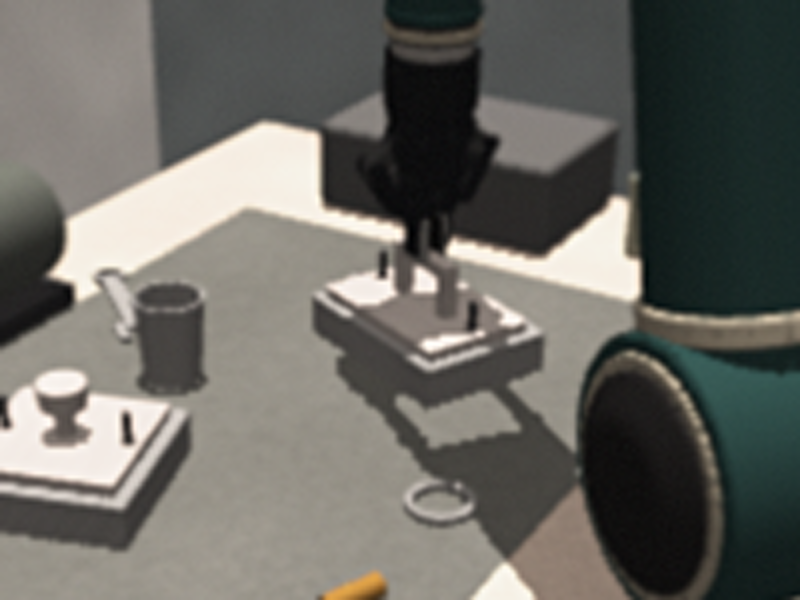

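The fingers have closed on the bar at width 0.136 with small forces. Next is a short, slow straight lift.

```bash
python3 -m inch '[{"dx":0,"dy":0,"dz":-0.001,"ax":0,"ay":0,"az":0,"fingers":-1},{"dx":0,"dy":0,"dz":-0.003,"ax":0,"ay":0,"az":0,"fingers":-1},{"dx":0,"dy":0,"dz":-0.005,"ax":0,"ay":0,"az":0,"fingers":-1},{"dx":0,"dy":0,"dz":-0.008,"ax":0,"ay":0,"az":0,"fingers":-1},{"dx":0,"dy":0,"dz":-0.01,"ax":0,"ay":0,"az":0,"fingers":-1},{"dx":0,"dy":0,"dz":-0.01,"ax":0,"ay":0,"az":0,"fingers":-1}]' 80
python3 - <<'E'
from h import *
togo(.4934,-.3334,.0767,156.7)
E
```

```text
time: 5.3
tool_pos: [0.4932, -0.3331, 0.0769]
tcp_rot: [0.634, 3.075, -0.003]
wrist_force: [0.0, -1.7, -5.4]
width: 0.125
t 5.3 pos [ 0.4932 -0.3331  0.0769] yaw 156.7 tilt [-0.0022 -0.0017 -1.    ] F [ 0.  -1.7 -5.4] M [-0.29  0.2  -0.09] w 0.125 q [-0.64  0.23  1.91 -0.    1.   -1.8 ]
shift mm [-0.3 -0.2  0.2] turn [-0.1   0.12  0.  ]
```

The vertical force of -5.4 N matches the cover's weight, and the sideways force is small. I'll carry on up.

```bash
python3 -m inch '[{"dx":0,"dy":0,"dz":-0.003,"ax":0,"ay":0,"az":0,"fingers":-1},{"dx":0,"dy":0,"dz":-0.007,"ax":0,"ay":0,"az":0,"fingers":-1},{"dx":0,"dy":0,"dz":-0.011,"ax":0,"ay":0,"az":0,"fingers":-1},{"dx":0,"dy":0,"dz":-0.015,"ax":0,"ay":0,"az":0,"fingers":-1},{"dx":0,"dy":0,"dz":-0.019,"ax":0,"ay":0,"az":0,"fingers":-1},{"dx":0,"dy":0,"dz":-0.023,"ax":0,"ay":0,"az":0,"fingers":-1},{"dx":0,"dy":0,"dz":-0.028,"ax":0,"ay":0,"az":0,"fingers":-1},{"dx":0,"dy":0,"dz":-0.034,"ax":0,"ay":0,"az":0,"fingers":-1},{"dx":0,"dy":0,"dz":-0.042,"ax":0,"ay":0,"az":0,"fingers":-1},{"dx":0,"dy":0,"dz":-0.055,"ax":0,"ay":0,"az":0,"fingers":-1},{"dx":0,"dy":0,"dz":-0.075,"ax":0,"ay":0,"az":0,"fingers":-1},{"dx":0,"dy":0,"dz":-0.095,"ax":0,"ay":0,"az":0,"fingers":-1},{"dx":0,"dy":0,"dz":-0.11,"ax":0,"ay":0,"az":0,"fingers":-1},{"dx":0,"dy":0,"dz":-0.12,"ax":0,"ay":0,"az":0,"fingers":-1},{"dx":0,"dy":0,"dz":-0.12,"ax":0,"ay":0,"az":0,"fingers":-1}]'
python3 - <<'E'
from h import *
togo(.4641,.3417,.25,174)
im,d=bot.read_camera("side"); cv2.imwrite("pics/s3c.png",cv2.resize(im[30:240,100:380],(800,600),interpolation=cv2.INTER_CUBIC))
P=cloud("side",d,(255,60,400,190)); P=P[P[:,2]>.11]
Q=P[(np.abs(P[:,0]-.49)<.13)&(np.abs(P[:,1]+.33)<.13)]
print(np.histogram(Q[:,2],bins=np.arange(.11,.25,.005)))
print(rect(Q,.15,.172))
E
```

```text
time: 7.18
tool_pos: [0.4936, -0.3332, 0.1981]
tcp_rot: [0.633, 3.073, -0.005]
wrist_force: [-0.4, -0.1, -6.0]
width: 0.12
t 7.17 pos [ 0.4936 -0.3332  0.1981] yaw 156.71 tilt [-0.0042 -0.0021 -1.    ] F [-0.4 -0.1 -6. ] M [ 0.02 -0.   -0.04] w 0.12 q [-0.63  0.12  1.8  -0.    1.22 -1.8 ]
shift mm [293.7 608.1 -54.5] turn [ -0.16   0.22 -17.29]
(array([  0,   0,   0,   0,   0,   0,   0,   0,   0,   0,   0,  48,  93,
       464,  17,  17,  18,  15,  19,  12,  23,  24,  31,  19,  18,  18,
        22,  14]), array([0.11 , 0.115, 0.12 , 0.125, 0.13 , 0.135, 0.14 , 0.145, 0.15 ,
       0.155, 0.16 , 0.165, 0.17 , 0.175, 0.18 , 0.185, 0.19 , 0.195,
       0.2  , 0.205, 0.21 , 0.215, 0.22 , 0.225, 0.23 , 0.235, 0.24 ,
       0.245, 0.25 ]))
(35, array([ 432. , -292.1]), array([ 5.4, 77.4]), 65.37, np.float64(169.2))
```

View pics/s3c.png

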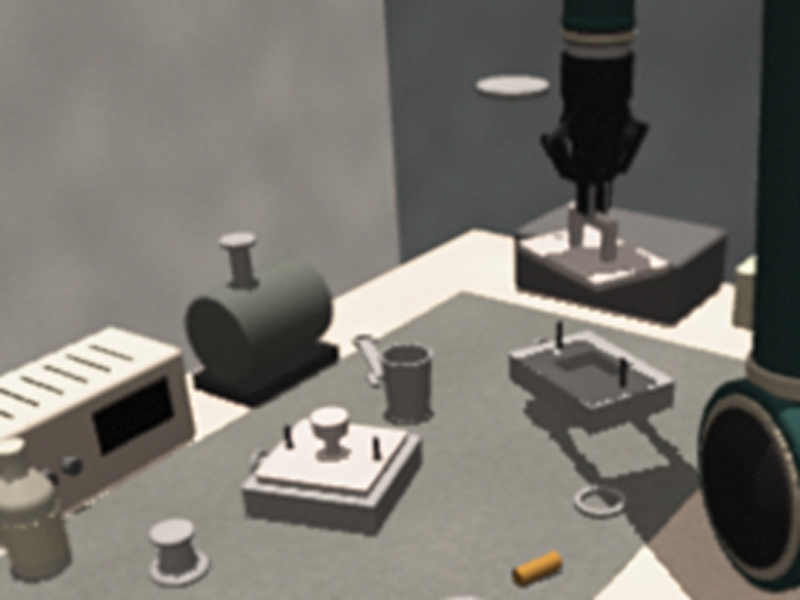

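The cover is clear of the pins and level: its top is at 176 mm, and 176.3 mm was expected. The empty chamber shows at about (590,380) in the crop. Now the transfer to above the tray.

```bash
python3 -m inch '[{"dx":0.006,"dy":0.012,"dz":0,"ax":0,"ay":0,"az":0,"fingers":-1},{"dx":0.015,"dy":0.03,"dz":0,"ax":0,"ay":0,"az":-1,"fingers":-1},{"dx":0.029,"dy":0.061,"dz":0,"ax":0,"ay":0,"az":-2,"fingers":-1},{"dx":0.047,"dy":0.097,"dz":0,"ax":0,"ay":0,"az":-3,"fingers":-1},{"dx":0.065,"dy":0.134,"dz":0,"ax":0,"ay":0,"az":-4,"fingers":-1},{"dx":0.085,"dy":0.176,"dz":0,"ax":0,"ay":0,"az":-5,"fingers":-1},{"dx":0.106,"dy":0.219,"dz":0,"ax":0,"ay":0,"az":-6.2,"fingers":-1},{"dx":0.126,"dy":0.261,"dz":0,"ax":0,"ay":0,"az":-7.4,"fingers":-1},{"dx":0.147,"dy":0.304,"dz":0,"ax":-0.1,"ay":0.1,"az":-8.6,"fingers":-1},{"dx":0.168,"dy":0.347,"dz":0,"ax":-0.1,"ay":0.1,"az":-9.8,"fingers":-1},{"dx":0.188,"dy":0.389,"dz":0,"ax":-0.1,"ay":0.1,"az":-11,"fingers":-1},{"dx":0.209,"dy":0.432,"dz":0,"ax":-0.1,"ay":0.1,"az":-12.3,"fingers":-1},{"dx":0.229,"dy":0.474,"dz":0,"ax":-0.1,"ay":0.2,"az":-13.5,"fingers":-1},{"dx":0.247,"dy":0.511,"dz":0,"ax":-0.1,"ay":0.2,"az":-14.6,"fingers":-1},{"dx":0.265,"dy":0.547,"dz":0,"ax":-0.2,"ay":0.2,"az":-15.6,"fingers":-1},{"dx":0.279,"dy":0.578,"dz":0,"ax":-0.2,"ay":0.2,"az":-16.5,"fingers":-1},{"dx":0.288,"dy":0.596,"dz":0,"ax":-0.2,"ay":0.2,"az":-17,"fingers":-1},{"dx":0.294,"dy":0.608,"dz":0,"ax":-0.2,"ay":0.2,"az":-17.3,"fingers":-1},{"dx":0.294,"dy":0.608,"dz":0,"ax":-0.2,"ay":0.2,"az":-17.3,"fingers":-1},{"dx":0.294,"dy":0.608,"dz":0,"ax":-0.2,"ay":0.2,"az":-17.3,"fingers":-1}]'
python3 - <<'E'
from h import *
im,d=bot.read_camera("side"); cv2.imwrite("pics/s4c.png",cv2.resize(im[130:400,40:400],(800,600),interpolation=cv2.INTER_CUBIC))
P=cloud("side",d,(20,20,330,360)); P=P[(np.abs(P[:,0]-.464)<.14)&(np.abs(P[:,1]-.342)<.14)]
print("plate",rect(P,.165,.185)); print("tray rim",rect(P,.017,.035))
Q=P[(P[:,2]>.167)&(P[:,2]<.185)]; A=np.c_[Q[:,:2]-[.464,.342],np.ones(len(Q))]; print("slope,z",np.linalg.lstsq(A,Q[:,2],rcond=None)[0].round(4))
im,d=bot.read_camera("top"); P=cloud("top",d,(60,90,250,270)); print("plate top cam",rect(P,.165,.185))
togo(.4641,.3417,.0367,174)
E
```

```text
time: 9.72
tool_pos: [0.4634, 0.3409, 0.1951]
tcp_rot: [-0.165, -3.136, -0.001]
wrist_force: [-0.7, -0.4, -5.6]
width: 0.13
plate (2210, array([464.1, 341.7]), array([101.9, 153.7]), -6.15, np.float64(172.8))
tray rim (1037, array([462.4, 341.3]), array([171.3, 233.3]), -6.11, np.float64(23.3))
slope,z [0.0006 0.0023 0.173 ]
plate top cam (1427, array([465.7, 343.2]), array([101.1, 153.1]), -5.9, np.float64(172.9))
t 9.82 pos [0.4636 0.3408 0.1952] yaw 173.94 tilt [ 0.0012  0.001  -1.    ] F [ 0.1  0.2 -5. ] M [-0.03  0.01 -0.  ] w 0.12 q [ 0.59  0.09  1.84  0.    1.22 -0.88]
shift mm [ -0.6   0.8 158.5] turn [ 0.06 -0.07 -0.06]
```

View pics/s4c.png

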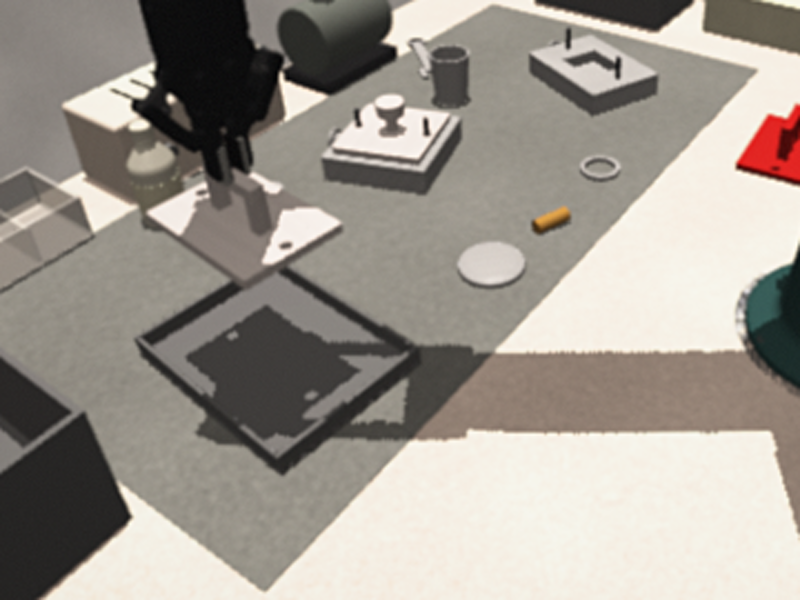

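The plate is over the tray, centred to within about 2 mm, level, and with matching yaw. Lowering, slowly near the floor.

```bash
python3 -m inch '[{"dx":0,"dy":0.001,"dz":0.01,"ax":0,"ay":0,"az":0,"fingers":-1},{"dx":0,"dy":0.001,"dz":0.025,"ax":0,"ay":0,"az":0,"fingers":-1},{"dx":0,"dy":0.001,"dz":0.043,"ax":0,"ay":0,"az":0,"fingers":-1},{"dx":0,"dy":0.001,"dz":0.06,"ax":0,"ay":0,"az":0,"fingers":-1},{"dx":0,"dy":0.001,"dz":0.077,"ax":0,"ay":0,"az":0,"fingers":-1},{"dx":0,"dy":0.001,"dz":0.094,"ax":0,"ay":0,"az":0,"fingers":-1},{"dx":0,"dy":0.001,"dz":0.11,"ax":0,"ay":0,"az":0,"fingers":-1},{"dx":0,"dy":0.001,"dz":0.123,"ax":0,"ay":0,"az":0,"fingers":-1},{"dx":0,"dy":0.001,"dz":0.134,"ax":0,"ay":0,"az":0,"fingers":-1},{"dx":0,"dy":0.001,"dz":0.142,"ax":0,"ay":0,"az":0,"fingers":-1},{"dx":0,"dy":0.001,"dz":0.148,"ax":0,"ay":0,"az":0,"fingers":-1},{"dx":0,"dy":0.001,"dz":0.152,"ax":0,"ay":0,"az":0,"fingers":-1},{"dx":0,"dy":0.001,"dz":0.154,"ax":0,"ay":0,"az":0,"fingers":-1},{"dx":0,"dy":0.001,"dz":0.154,"ax":0,"ay":0,"az":0,"fingers":-1}]'
python3 - <<'E'
from h import *
togo(.4641,.3417,.0367,174)
E
```

```text
time: 11.58
tool_pos: [0.4636, 0.3421, 0.0413]
tcp_rot: [-0.166, -3.136, -0.002]
wrist_force: [-0.6, -0.0, -5.3]
width: 0.123
t 11.57 pos [0.4636 0.3421 0.0413] yaw 173.94 tilt [ 0.0011  0.0012 -1.    ] F [-0.6 -0.  -5.3] M [-0.04  0.03  0.07] w 0.123 q [ 0.59  0.24  1.97  0.    0.93 -0.87]
shift mm [-0.5 -0.3  4.6] turn [ 0.07 -0.06 -0.06]
```

```bash
python3 -m inch '[{"dx":0,"dy":0,"dz":0.001,"ax":0,"ay":0,"az":0,"fingers":-1},{"dx":0,"dy":0,"dz":0.002,"ax":0,"ay":0,"az":0,"fingers":-1},{"dx":0,"dy":0,"dz":0.003,"ax":0,"ay":0,"az":0,"fingers":-1},{"dx":0,"dy":0,"dz":0.0035,"ax":0,"ay":0,"az":0,"fingers":-1},{"dx":0,"dy":0,"dz":0.004,"ax":0,"ay":0,"az":0,"fingers":-1},{"dx":0,"dy":0,"dz":0.0045,"ax":0,"ay":0,"az":0,"fingers":-1},{"dx":0,"dy":0,"dz":0.0045,"ax":0,"ay":0,"az":0,"fingers":-1}]'
python3 - <<'E'
from h import *
togo(.4641,.3417,.0367,174)
E
```

```text
time: 12.45
tool_pos: [0.4637, 0.3422, 0.0369]
tcp_rot: [-0.166, -3.136, -0.002]
wrist_force: [-0.4, -0.3, -4.6]
width: 0.122
t 12.45 pos [0.4637 0.3422 0.0369] yaw 173.93 tilt [ 0.001   0.0014 -1.    ] F [-0.4 -0.3 -4.6] M [-0.04 -0.04  0.  ] w 0.122 q [ 0.59  0.25  1.97  0.    0.92 -0.87]
shift mm [-0.5 -0.5  0.2] turn [ 0.08 -0.06 -0.07]
```

Almost there, with no contact yet. A few more millimetre steps.

```bash
python3 -m inch '[{"dx":0,"dy":0,"dz":0.0005,"ax":0,"ay":0,"az":0,"fingers":-1},{"dx":0,"dy":0,"dz":0.001,"ax":0,"ay":0,"az":0,"fingers":-1},{"dx":0,"dy":0,"dz":0.001,"ax":0,"ay":0,"az":0,"fingers":-1},{"dx":0,"dy":0,"dz":0.001,"ax":0,"ay":0,"az":0,"fingers":-1}]'
python3 -m inch '[{"dx":0,"dy":0,"dz":0.0005,"ax":0,"ay":0,"az":0,"fingers":-1},{"dx":0,"dy":0,"dz":0.001,"ax":0,"ay":0,"az":0,"fingers":-1},{"dx":0,"dy":0,"dz":0.001,"ax":0,"ay":0,"az":0,"fingers":-1},{"dx":0,"dy":0,"dz":0.001,"ax":0,"ay":0,"az":0,"fingers":-1}]'
```

```text
time: 12.95
tool_pos: [0.4637, 0.3422, 0.0367]
tcp_rot: [-0.166, -3.136, -0.002]
wrist_force: [-4.8, -1.2, 5.8]
width: 0.128
time: 13.45
tool_pos: [0.4637, 0.3423, 0.0367]
tcp_rot: [-0.166, -3.136, -0.002]
wrist_force: [-5.2, -4.0, 8.2]
width: 0.127
```

The force has turned upward (+8 N), so the plate rests on the tray floor. Opening, then retreating.

```bash
python3 -m inch '[{"dx":0,"dy":0,"dz":0,"ax":0,"ay":0,"az":0,"fingers":-0.6},{"dx":0,"dy":0,"dz":0,"ax":0,"ay":0,"az":0,"fingers":-0.3},{"dx":0,"dy":0,"dz":0,"ax":0,"ay":0,"az":0,"fingers":0},{"dx":0,"dy":0,"dz":0,"ax":0,"ay":0,"az":0,"fingers":0.3},{"dx":0,"dy":0,"dz":0,"ax":0,"ay":0,"az":0,"fingers":0.6},{"dx":0,"dy":0,"dz":0,"ax":0,"ay":0,"az":0,"fingers":0.8},{"dx":0,"dy":0,"dz":0,"ax":0,"ay":0,"az":0,"fingers":0.8},{"dx":0,"dy":0,"dz":0,"ax":0,"ay":0,"az":0,"fingers":0.8},{"dx":0,"dy":0,"dz":-0.01,"ax":0,"ay":0,"az":0,"fingers":0.8},{"dx":0,"dy":0,"dz":-0.03,"ax":0,"ay":0,"az":0,"fingers":0.8},{"dx":0,"dy":0,"dz":-0.06,"ax":0,"ay":0,"az":0,"fingers":0.8},{"dx":0,"dy":0,"dz":-0.1,"ax":0,"ay":0,"az":0,"fingers":0.8},{"dx":0,"dy":0,"dz":-0.14,"ax":0,"ay":0,"az":0,"fingers":0.8},{"dx":0,"dy":0,"dz":-0.17,"ax":0,"ay":0,"az":0,"fingers":0.8},{"dx":0,"dy":0,"dz":-0.18,"ax":0,"ay":0,"az":0,"fingers":0.8},{"dx":0,"dy":0,"dz":-0.18,"ax":0,"ay":0,"az":0,"fingers":0.8}]'
python3 - <<'E'
from h import *
togo(.4641,.3417,.2,174)
im,d=bot.read_camera("side"); cv2.imwrite("pics/s5c.png",cv2.resize(im[130:400,40:400],(800,600),interpolation=cv2.INTER_CUBIC))
P=cloud("side",d,(20,120,330,380)); P=P[(np.abs(P[:,0]-.464)<.12)&(np.abs(P[:,1]-.342)<.09)]
print("plate",rect(P,.011,.019)); print("handle",rect(P,.048,.07))
Q=P[(P[:,2]>.008)&(P[:,2]<.022)&(np.abs(P[:,0]-.464)<.06)&(np.abs(P[:,1]-.342)<.04)]; A=np.c_[Q[:,:2]-[.464,.342],np.ones(len(Q))]; print("slope,z",np.linalg.lstsq(A,Q[:,2],rcond=None)[0].round(4))
E
```

```text
time: 15.45
tool_pos: [0.4642, 0.3422, 0.2179]
tcp_rot: [0.166, 3.136, 0.004]
wrist_force: [0.2, 0.3, -1.1]
width: 0.899
t 15.45 pos [0.4642 0.3422 0.2179] yaw 173.94 tilt [-7.0e-04  2.8e-03 -1.0e+00] F [ 0.2  0.3 -1.1] M [ 0.07 -0.02  0.04] w 0.899 q [ 0.59  0.07  1.81  0.    1.25 -0.87]
shift mm [ 0.1 -0.6 17.9] turn [ 0.16  0.04 -0.06]
plate (1970, array([464.7, 342.6]), array([102. , 153.6]), -5.87, np.float64(14.9))
handle (247, array([464.8, 342.9]), array([14.9, 75.3]), -7.19, np.float64(61.4))
slope,z [ 0.0004 -0.0148  0.0149]
```

View pics/s5c.png

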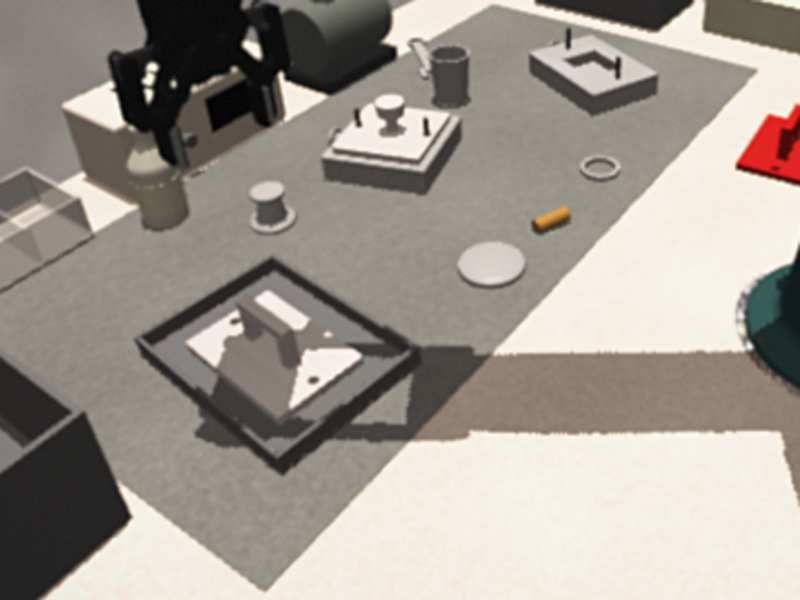

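The cover lies in the tray at about (275,355) in the crop, handle up. Its top is at 14.9 mm, where flat on the floor gives 15. The gripper is clear and the square cover hasn't moved.

```bash
python3 -c "
from workcell import bot
print(bot.finish_job())"
```

```text
the job is handed in; nothing more can be done
None
```

The oblong cover is off its chamber and lying in the grey tray, handle up. I handed the job in at about 15.5 s of the 43 s allowed; no verdict is reported.

**Lift:** I gripped the bar across y and lifted straight up the pins. At the check after the first 10 mm the sideways force was under 2 N and the load matched the cover's weight. The plate was clear of the pins before I moved sideways.

**Placing:** I lowered it in small steps until the floor took the weight, at about +8 N, then opened the fingers and backed off 180 mm.

**Last checks:**
- **Height:** the plate's top measured 14.9 mm, against 15 mm for lying flat on the floor.
- **Position:** it is within about 2 mm of the tray's centre and aligned to it within about 0.3°.
- **Robot:** the gripper is open and touching nothing.
- **Other things:** the square cover and the red look-alike were not touched and look unmoved.

**One disagreement:** a plane fit to the depth points gave a slope of 0.015 across y, which would be about 1.5 mm over the plate. The height and the picture both say it is flat, so I took this as depth noise and did not check further.

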